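# Clamp a circuit board on its slide and hold it at the notch

### The arm

A 7-joint arm with a two-finger parallel gripper is mounted at the origin on a cart in front of the work surface, level with it; the furniture and walls round the work are solid. World frame = base frame: x ahead of the robot, y to its left, z up, the work surface at z = 0. Lengths are in m, angles in degrees, forces in N, time in s.
With the tool pointing down it reaches from about 0.425 to 0.875 m from the base axis. Payload 9.9 kg.
Tool frame: the origin (TCP) lies between the finger pads; the fingertips stand 17 mm ahead of it and the grasp point (between the pads) lies 2 mm behind it; z points along the fingers, y is the line along which they close (so a half turn about z gives the same grasp; the last joint's range is limited). The gripper opens to 85 mm and grips with 20 to 120 N. Pads are 22 mm wide; open, the fingers measure 114 mm over their backs; the gripper's body (76 mm by 85 mm) begins 54 mm behind the grasp point. The pads swing forward as they close: fully open they stand 13 mm farther back than shut.
Start: joints at [-77.567, 32.985, 1.427, 82.34, -0.859, 64.687, -3.237], TCP at [0.2, 0.645, 0.248] pointing down, gripper open.
Joint ranges: [-157.87, 157.87], [-19.46, 123.44], [-87.15, 90], [11.01, 140.99], [-62.26, 242.26], [9.8, 113.94], [-161.44, 161.44]. Speed limits (degrees/s): [127.2, 127.2, 172.46, 172.46, 180, 180, 180].

### API

Orientations are given as a 3x3 rotation matrix whose columns are the frame's x, y, z axes.
In Python, from plant import get_obs, grab_frame, get_calibration, close_job, cut_out, spot_point gives the robot as it stands.
- The arm moves only by the tool play_rows, never from a script. Its argument "moves" is a list of rows, each an object with "jaw": the opening, from 0 (shut) to 1 (fully open); "slide": the shift along the world's x, y, z in normalised numbers (1 is 1000 mm), a list of three; "turn": the turn about the world's z in parts of the range, where 1.0 means 120 degrees. A call has 1 to 12 rows; each row is the pose to reach, as a shift and turn from the pose commanded when the call began; what a row does not reach only later rows make up. A row lasts 1/8 s, in which the tool goes at most 62.5 mm and 10.7 degrees, less where a joint would pass 70% of its speed; a pose out of reach is approached as far as the arm can. No shift or turn number may pass 1 either way. A call with a gripper value outside its range is refused whole. The fingers move at their own pace and stop on an object; the grip force is fixed at half the most. Time passes only in rows, so rows that repeat a pose let the fingers close. It gives the time, the measured TCP pose, the force, the opening and the grip force at its end, in the units of the state.
- get_obs(): the state, without advancing time (a new reading comes with each control period).
- grab_frame(name): name is "side" or "top" or "wrist"; returns the picture (384x512x3 uint8, red, green, blue); there is no depth.
- get_calibration(name): a dict with "intrinsics" (3x3 intrinsics, pixels), "R" (3x3) and "t" (3): a world point X has camera coordinates R X + t; the wrist camera has in their place "mount" (4x4, takes a point from camera to tool coordinates, whose origin is the TCP and whose axes are the flange's). Camera axes: x right, y down, z forward; pixel columns grow to the right and rows downward; lengths in m; the calibration is good to about 2 mm. A picture is of the moment at which its call begins: read the wrist's pose just before it. get_calibration takes no time and is no camera call.
- close_job(): hands the job in; it is judged then, once.
Trained networks look in the newest picture that a camera, given by its name, has taken for a name from the list of things; names that differ only in an ending like _2 or _b are one class to them, and where a whole thing is asked for, a point or a joint stands for the part that bears it (a point fixed in the world has none). Each returns a list of dicts, best first, with "confidence" (0 to 1); they miss things now and then, are a little off and sometimes report something else, mostly with a low value. They report only what shows in the picture. A call takes as long as a camera call.
- cut_out(label, camera): "region" (384x512 bool, what is visible of it) and "box" ([left, top, right, bottom] in pixels, round what is visible of it).
- spot_point(label, camera): "at" ([column, row] in pixels: a listed point, or the origin of a listed thing).
The state is a dict: "time_s": time; "joint_positions": joint angles; "qd": joint speeds; "tau": joint torques, N m; "eef_pos": TCP position; "eef_rot": TCP orientation; "contact_force": force on the tool from outside, world axes, zero at the start; "torque": the same for the moment, N m; "width": opening from 0.0 (shut) to 1.0 (fully open); "gripper_force": force on a finger pad.
Only numpy, scipy, OpenCV 4.12 (cv2) and the standard library are available. Lean on these libraries where they do the work, as an engineer would, in place of code of your own. Each camera call takes 0.05 s, during which the arm holds its last target. There are 200 camera calls.

### The job

Clamp the circuit board on the sliding carriage by pressing the yellow sprung lever down until its catch holds it, then let go of the lever. Then take the carriage by its red handle and slide it to the left along the rails until its ball clicks into the notch of the block in front of the rails, without running past the notch or dislodging the board. Finish while still gripping the red handle, with the carriage at rest in the notch, and leave the other things on the bench where they are.

Things in the scene. Friction and masses are not known exactly. Their poses are not given: they have to be found in the camera images.
- carriage (a joint): travel of the aluminium carriage along the rails in m: 0 at the start (right-hand end), growing as it slides to the left (along +y of stage), up to 0.215. It has about 1 N of friction and stays where it is left. It starts 100 to 190 mm short of the notch.
- stage: the fixed linear stage: dark base plate 126 x 390 x 10 mm with two steel rails along its y axis. Origin on the bench top under the middle of the rails, z up, x away from the robot; the carriage slides along +y. The carriage deck (104 x 148 mm) is 38 mm high; its hinge cheeks reach 78 mm, its catch post 83 mm, above the bench.
- clamp (a joint): angle of the yellow sprung clamp lever in rad: 0 raised (start), 0.45 level, on its stop. Hinged at the carriage's far side; its thumb pad, 104 mm from the hinge on the robot's side, swings down 45 mm and 10 mm towards the robot. A sprung ball beside it snaps over between 0.31 and 0.40 (about 7 N at the thumb pad); then it stays down by itself at 0.44 to 0.45.
- clamp_pad (a point): centre of the top of the black thumb pad (26 mm along the lever, 22 mm wide, 7 mm thick) at the lever's end; it moves with the lever. About 116 mm above the bench when raised, 72 mm when latched; press it straight down here with shut fingertips.
- slide_handle (a point): upright red handle on the carriage's left part; origin at the middle of its foot, on the deck, 38 mm above the bench; axes as the stage's. The red grip is 14 mm thick along the slide direction y, 28 mm wide along x, and spans 44 to 84 mm above this origin. It stands 55 mm left of the lever. Grip it from above across its thickness. (Its collider is carriage_c0.)
- handle_top (a point): middle of the red handle's top face, 122 mm above the bench, 84 mm above the handle's origin
- index (a point): point under the carriage's blue ball housing (front right of the carriage, white index line on its front) where the detent ball sits, 20 mm above the bench; moves with the carriage; lies 100 mm to the right (-y) of the handle and 60 mm nearer the robot
- notch (a point): point between the two brass ridges of the fixed notch block (50 mm long, blue front, white line) in front of the rails, 20 mm above the bench; axes as the stage's. Seated: index at this point's y in stage axes. Ridge crests: 7.5 mm before it (pushes back up to 5 N, then the ball drops in) and 9.5 mm past it (9 N). Let loose within 6 mm, the carriage centres itself to about 1 mm.
- board: the loose green circuit board on the carriage (not the one lying on the bench), 50 x 70 x 27 mm, 80 g, lying in the carriage's nest of low black lips; origin under its middle, at deck height
- nest (a point): where the board's origin belongs on the carriage; moves with the carriage
- flux: bystander: flat yellow tin, 57 mm across, 22 mm high; origin under its middle
- spool: bystander: solder spool standing on its flange, 56 mm across, 36 mm high; origin under its middle

How it is judged:
By the outcome, as a careful person would: the job done as asked, in the order asked, and still so for the second after the job is handed in, while the arm keeps its last pose, push and grip.
It also fails if it takes over 46 s, if anything falls off the work surface, if the arm or the gripper's body presses on something with over 40 N, if the wrist force passes 120 N, or if a joint passes its speed limit or range.

## Working session

There is one attempt and no reset: what is moved stays moved. The work goes in short steps, Python scripts to look and compute and a tool call to move; the robot and the scene stay as the last step left them, time stands still between calls to the robot, and variables do not carry over. Pictures are saved under pics/ and viewed, at most 10 in all, crops included, and the job is handed in when it is done.

Besides the shell and the picture viewer there is one more tool, called after "Call:" by a JSON object that holds its "name" and its "arguments". play_rows: Moves the arm, as the interface text tells. Its arguments: {"type":"object","properties":{"moves":{"type":"array","items":{"type":"object","properties":{"jaw":{"type":"number"},"slide":{"type":"array","items":{"type":"number"}},"turn":{"type":"number"}}}}},"required":["moves"]}

```bash
mkdir -p pics
cat > h.py <<'E'
import numpy as np, cv2
from plant import *
def save(n,cam):
    im=grab_frame(cam); cv2.imwrite(f'pics/{n}.png',im[:,:,::-1]); return im
def P(cam):
    c=get_calibration(cam); return np.array(c['intrinsics'])@np.c_[np.array(c['R']),np.array(c['t'])]
def atz(cam,uv,z):
    c=get_calibration(cam);K=np.array(c['intrinsics']);R=np.array(c['R']);t=np.array(c['t'])
    d=R.T@np.linalg.inv(K)@np.r_[uv,1]; o=-R.T@t
    return o+d*(z-o[2])/d[2]
def proj(cam,X):
    p=P(cam)@np.r_[X,1]; return p[:2]/p[2]
E
python3 - <<'E'
from h import *
np.set_printoptions(precision=4,suppress=True)
a=save('top0','top');b=save('side0','side')
cv2.imwrite('pics/both.png',cv2.resize(np.vstack([a,b])[:,:,::-1],None,fx=.78,fy=.78))
Z=dict(clamp_pad=.116,handle_top=.122,slide_handle=.038,index=.02,notch=.02,stage=0,board=.038,nest=.038,flux=0,spool=0)
for l,z in Z.items():
  for cam in('top','side'):
    for r in spot_point(l,cam)[:2]: print(l,cam,round(r['confidence'],2),np.round(r['at'],1),atz(cam,r['at'],z))
o=get_obs();print(o['eef_pos'],o['eef_rot'],o['time_s'],o['width'])
for c in('top','side'):
  k=get_calibration(c);print(-np.array(k['R']).T@k['t'])
E
```

```text
clamp_pad top 0.51 [270.4 186. ] [ 0.524  -0.0877  0.116 ]
handle_top top 0.9 [251.4 179.9] [ 0.5416 -0.0357  0.122 ]
handle_top side 0.72 [269.2 173. ] [ 0.5395 -0.0239  0.122 ]
slide_handle top 0.89 [244.9 182.3] [ 0.5453 -0.0152  0.038 ]
slide_handle top 0.19 [239.9 208.8] [0.468  0.0012 0.038 ]
slide_handle side 0.64 [270.8 198.4] [ 0.5421 -0.0417  0.038 ]
index side 0.89 [262.8 220.8] [ 0.5052 -0.1403  0.02  ]
index side 0.57 [283.8 293.1] [ 0.5224 -0.4449  0.02  ]
notch top 0.44 [242.3 204.8] [ 0.4808 -0.0054  0.02  ]
notch side 0.48 [245.9 198.9] [ 0.4627 -0.0044  0.02  ]
notch side 0.39 [272.6 172.9] [0.5758 0.1733 0.02  ]
stage top 0.74 [237.  186.1] [0.5389 0.0099 0.    ]
stage side 0.84 [264.8 199.5] [0.5285 0.0166 0.    ]
board top 0.6 [275.6 178. ] [ 0.5556 -0.1052  0.038 ]
board side 0.48 [281.  205.5] [ 0.5686 -0.089   0.038 ]
nest top 0.89 [279.6 174.7] [ 0.565  -0.1172  0.038 ]
nest top 0.36 [272.8 176.2] [ 0.5611 -0.0972  0.038 ]
nest side 0.86 [281.6 209.3] [ 0.5672 -0.1112  0.038 ]
flux side 0.46 [229.9 167.4] [0.4167 0.2834 0.    ]
spool top 0.52 [380.6 187.1] [ 0.5247 -0.4187  0.    ]
spool side 0.89 [283.5 291.2] [ 0.526  -0.4187  0.    ]
[0.2    0.6447 0.2483] [[-0.9551  0.2963 -0.    ]
 [ 0.2963  0.9551 -0.    ]
 [ 0.     -0.     -1.    ]] 1.1 0.9995631960088508
[ 0.3753 -0.0573  1.4811]
[ 0.4134 -1.0872  0.6692]
```

View pics/both.png

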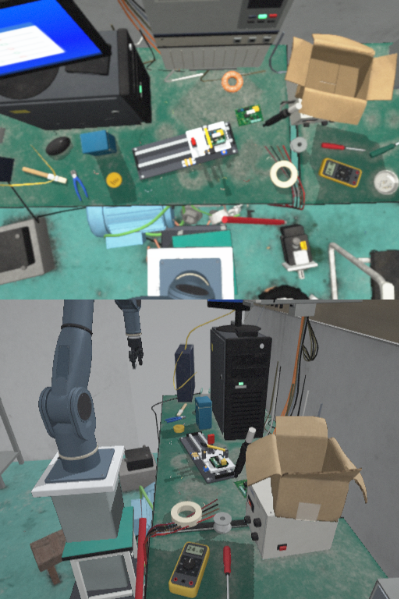

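View crops.

Both views show the stage turned about 10-15° in the bench, with the carriage at its right end (top about [265,180], side about [270,195]). I need enlarged crops to measure it.

Run:
```python
import cv2,numpy as np
a=cv2.imread('pics/top0.png')[145:225,165:315];b=cv2.imread('pics/side0.png')[160:250,215:315]
cv2.imwrite('pics/c1.png',cv2.resize(a,None,fx=5.3,fy=5.3,interpolation=2));cv2.imwrite('pics/c2.png',cv2.resize(b,None,fx=6.6,fy=6.6,interpolation=2))
```

```text
(no output)
```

View pics/c1.png

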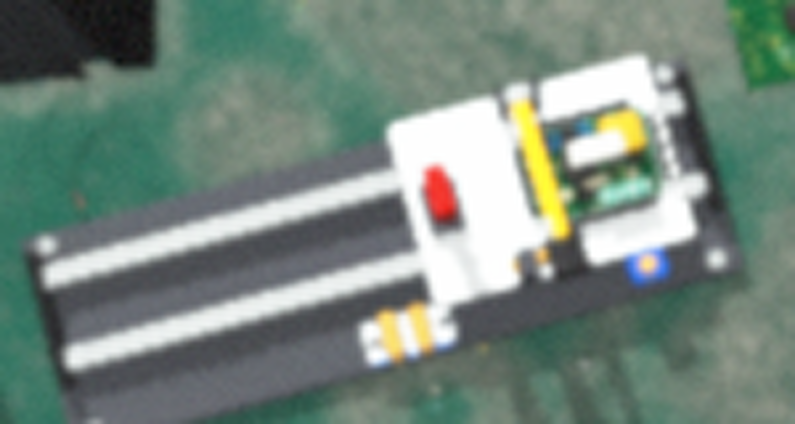

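View pics/c2.png

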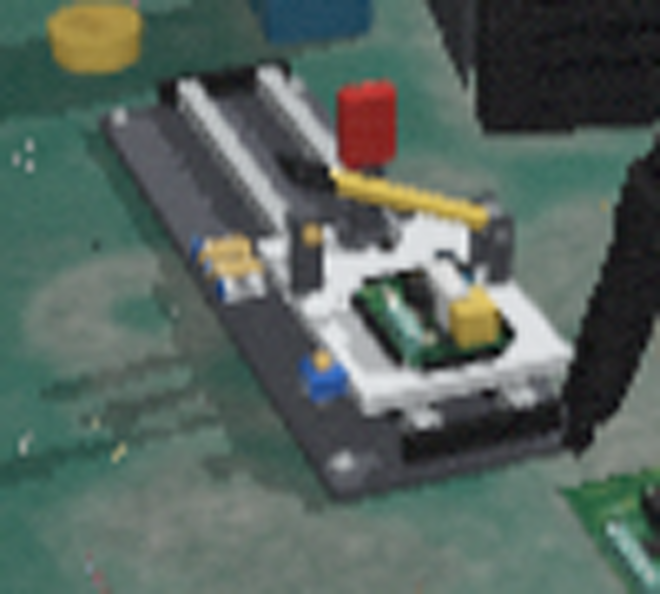

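The crops are clear. In c1 the red handle top is at about [440,190], the lever end at [562,235] with a black pad just past it, the brass ridges centre at [407,333], the blue ball housing at [650,265] and the base screws at the corners. Next I convert these to positions and check them against the given sizes.

Run:
```python
from h import *
np.set_printoptions(precision=4,suppress=True)
f=lambda x,y,z:atz('top',(165+x/5.3,145+y/5.3),z)
g=lambda x,y,z:atz('side',(215+x/6.6,160+y/6.6),z)
s=[f(46,245,.012),f(667,72,.012),f(716,258,.012),f(95,422,.012)]
for v in s: print(v)
d=s[0]-s[1]; e=s[3]-s[2]; print('ang',*[np.degrees(np.arctan2(-v[0],v[1])) for v in(d,e)],np.linalg.norm(d),'center',np.mean(s,0))
Y=(d+e)/np.linalg.norm(d+e);X=np.array([Y[1],-Y[0],0]);c=np.mean(s,0)
S=lambda p:np.array([(p-c)@X,(p-c)@Y])
for n,p in dict(handle=f(436,180,.122),pad=f(572,257,.116),notch=f(407,333,.022),ball=f(650,263,.03),lev0=f(517,95,.078),handleS=g(367,88,.122),padS=g(300,165,.116),notchS=g(230,258,.022),ballS=g(322,358,.03)).items(): print(n,p,S(p))
```

```text
[0.5272 0.1986 0.012 ]
[ 0.616  -0.1533  0.012 ]
[ 0.5101 -0.1773  0.012 ]
[0.4271 0.1721 0.012 ]
ang 14.166945041997254 13.364728534581515 0.36285145295067006 center [0.5201 0.01   0.012 ]
handle [ 0.5445 -0.0243  0.122 ] [ 0.0155 -0.0392]
pad [ 0.503 -0.094  0.116] [-0.0414 -0.097 ]
notch [ 0.4718 -0.0038  0.022 ] [-0.0502 -0.0019]
ball [ 0.5066 -0.1393  0.03  ] [-0.0486 -0.1418]
lev0 [ 0.5949 -0.068   0.078 ] [ 0.0541 -0.0935]
handleS [ 0.5436 -0.0269  0.122 ] [ 0.0141 -0.0414]
padS [ 0.5049 -0.0882  0.116 ] [-0.0381 -0.0918]
notchS [ 0.4756 -0.0106  0.022 ] [-0.0482 -0.0095]
ballS [ 0.5106 -0.1198  0.03  ] [-0.0401 -0.1238]
```

Units first: shifts go in shares of 1000 mm and turns go in shares of 120 degrees. So -620 mm / 1000 = -0.62, -300 mm / 1000 = -0.3, 31 degrees / 120 = 0.2583.

Call:
{"name": "play_rows", "arguments": {"moves": [{"jaw":0,"slide":[0.03,-0.05,0],"turn":0.0333},{"jaw":0,"slide":[0.06,-0.1,0],"turn":0.0667},{"jaw":0,"slide":[0.09,-0.15,0],"turn":0.1},{"jaw":0,"slide":[0.12,-0.2,0],"turn":0.1333},{"jaw":0,"slide":[0.15,-0.25,0],"turn":0.1667},{"jaw":0,"slide":[0.18,-0.3,0],"turn":0.2},{"jaw":0,"slide":[0.21,-0.35,0],"turn":0.2333},{"jaw":0,"slide":[0.225,-0.405,0],"turn":0.2583},{"jaw":0,"slide":[0.24,-0.46,0],"turn":0.2583},{"jaw":0,"slide":[0.25,-0.515,0],"turn":0.2583},{"jaw":0,"slide":[0.26,-0.57,0],"turn":0.2583},{"jaw":0,"slide":[0.27,-0.62,0],"turn":0.2583}]}}

```text
time_s: 2.6
eef_pos: [0.4702, 0.0227, 0.2486]
eef_rot: [[-0.971, -0.237, 0.001], [-0.237, 0.971, 0.0], [-0.001, -0.0, -1.0]]
contact_force: [1.0, 0.4, 0.5]
width: 0.003
gripper_force: 0.0
```

Scaled: -115 mm / 1000 = -0.115, -80 mm / 1000 = -0.08.

Call:
{"name": "play_rows", "arguments": {"moves": [{"jaw":0,"slide":[0.01,-0.04,0],"turn":0},{"jaw":0,"slide":[0.02,-0.08,0],"turn":0},{"jaw":0,"slide":[0.03,-0.115,0],"turn":0},{"jaw":0,"slide":[0.03,-0.115,0],"turn":0},{"jaw":0,"slide":[0.03,-0.115,0],"turn":0},{"jaw":0,"slide":[0.03,-0.115,0],"turn":0}]}}

```text
time_s: 3.35
eef_pos: [0.4999, -0.0891, 0.2483]
eef_rot: [[-0.971, -0.24, 0.0], [-0.24, 0.971, 0.0], [-0.0, 0.0, -1.0]]
contact_force: [-0.2, -0.2, -0.1]
width: 0.001
gripper_force: 0.0
```

```bash
cat >> h.py <<'E'
def wrist_T():
    o=get_obs();T=np.eye(4);T[:3,:3]=o['eef_rot'];T[:3,3]=o['eef_pos'];c=get_calibration('wrist')
    return T@np.array(c['mount']),np.array(c['intrinsics'])
def watz(W,K,uv,z):
    d=W[:3,:3]@np.linalg.inv(K)@np.r_[uv,1];o=W[:3,3];return o+d*(z-o[2])/d[2]
E
python3 - <<'E'
from h import *
np.set_printoptions(precision=4,suppress=True)
W,K=wrist_T();im=save('w1','wrist');np.savez('w1.npz',W=W,K=K)
cv2.imwrite('pics/w1b.png',cv2.resize(im[:,:,::-1],None,fx=1.5,fy=1.5))
o=get_obs();print(o['eef_pos'],o['eef_rot'],o['time_s'],o['contact_force'],W[:3,3])
for l,z in dict(clamp_pad=.116,handle_top=.122,index=.02,notch=.02,board=.038,nest=.038).items():
  for r in spot_point(l,'wrist')[:2]: print(l,round(r['confidence'],2),np.round(r['at'],1),watz(W,K,r['at'],z))
E
```

```text
[ 0.4999 -0.0892  0.2484] [[-0.9709 -0.2396  0.0001]
 [-0.2396  0.9709  0.0003]
 [-0.0002  0.0003 -1.    ]] 3.4 [-0.0356  1.3367 -0.2728] [ 0.4275 -0.1067  0.3734]
clamp_pad 0.83 [254.4 191.1] [ 0.5057 -0.0887  0.116 ]
handle_top 0.7 [313.5 245.6] [ 0.5405 -0.026   0.122 ]
index 0.63 [215.8 157.1] [ 0.5059 -0.1346  0.02  ]
notch 0.87 [329.8 155.3] [ 0.4726 -0.0085  0.02  ]
board 0.68 [225.5 211.2] [ 0.5607 -0.1096  0.038 ]
nest 0.23 [228.6 211.5] [ 0.5602 -0.106   0.038 ]
```

View pics/w1b.png

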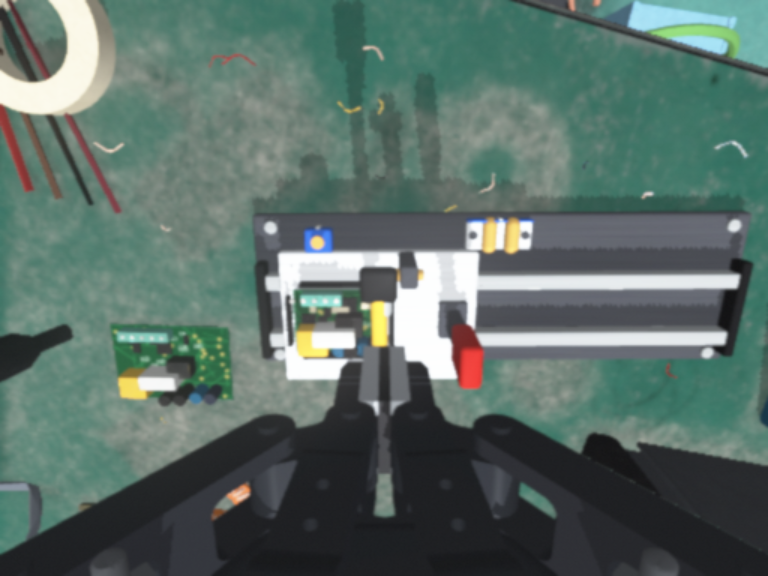

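The wrist view (1.5x) shows the stage level in the image. The pad is at [378,283], the catch post at [408,270], the handle top at [470,373], the ridges at [490,236] and [512,236], and the ball at [317,241]. I'll check the clearance to the catch post.

Run:
```python
from h import *
np.set_printoptions(precision=4,suppress=True)
D=np.load('w1.npz');W,K=D['W'],D['K'];print(K[0,0])
a=np.radians(13.87);Y=np.array([-np.sin(a),np.cos(a),0]);X=np.array([Y[1],-Y[0],0]);c=np.array([.5201,.01,0])
for n,(u,v,z) in dict(pad=(378,283,.116),padL=(360,283,.116),padR=(396,283,.116),padnear=(378,268,.116),padfar=(378,301,.114),postTopL=(400,254,.083),postTopR=(416,254,.083),handle=(470,373,.122),hL=(457,373,.122),hR=(483,373,.122),r1=(490,236,.022),r2=(512,236,.022),line=(501,222,.02),ball=(317,242,.033),houseL=(304,240,.03),houseR=(331,240,.03),sc1=(270,228,.011),sc2=(734,225,.011),sc3=(707,353,.011)).items():
  p=watz(W,K,(u/1.5,v/1.5),z); print(n,p,(p-c)@X,(p-c)@Y)
im=cv2.imread('pics/w1.png')[140:215,200:330];cv2.imwrite('pics/w1c.png',cv2.resize(im,None,fx=6,fy=6,interpolation=2))
```

```text
313.0339305186489
pad [ 0.5041 -0.0912  0.116 ] -0.03982043968726809 -0.09438101665270737
padL [ 0.5065 -0.1012  0.116 ] -0.039821510822304035 -0.10469361863725926
padR [ 0.5016 -0.0812  0.116 ] -0.03981936855996481 -0.08406848911579286
padnear [ 0.4954 -0.0933  0.116 ] -0.04871438109216713 -0.09434836937637213
padfar [ 0.5153 -0.0885  0.114 ] -0.028226882595698107 -0.09444712993938734
postTopL [ 0.4919 -0.0802  0.083 ] -0.04904217866048178 -0.08077711033922616
postTopR [ 0.4894 -0.0703  0.083 ] -0.04904106367814277 -0.0706253815610625
handle [ 0.5435 -0.0253  0.122 ] 0.01423257909390856 -0.03985697796723399
hL [ 0.5453 -0.0328  0.122 ] 0.014231931604758243 -0.04757938033871222
hR [ 0.5416 -0.0178  0.122 ] 0.014233226579475011 -0.03213461833923941
r1 [ 0.4754 -0.0118  0.022 ] -0.048595874853647185 -0.010438968057056412
r2 [0.4714 0.0044 0.022 ] -0.04859398072718963 0.006260355199972558
line [ 0.4634 -0.0064  0.02  ] -0.0589459114566169 -0.002359300372765773
ball [ 0.5088 -0.1374  0.033 ] -0.046286801012576595 -0.14036012060475148
houseL [ 0.5104 -0.1473  0.03  ] -0.04717132001420201 -0.15040004637245896
houseR [ 0.5055 -0.1278  0.03  ] -0.047169058348566974 -0.13032023114385344
sc1 [ 0.5119 -0.1771  0.011 ] -0.05276753002796148 -0.1796990926062092
sc2 [0.4232 0.1727 0.011 ] -0.05507968658826441 0.1812099379130686
sc3 [0.5287 0.1995 0.011 ] 0.053822614709455395 0.1819347423956488
```

View pics/w1c.png

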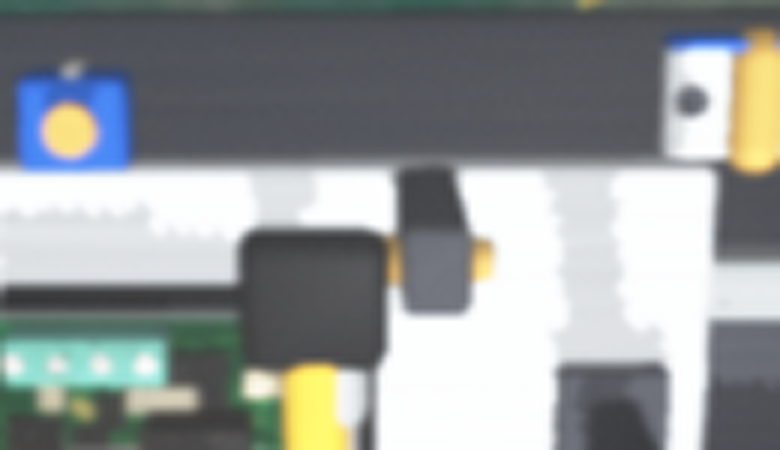

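The post's side is about 14 mm left of the pad centre, so I'll press 3-4 mm right of centre and follow the pad's 10 mm swing towards the robot.

Scaled: -157 mm / 1000 = -0.157, -115 mm / 1000 = -0.115.

Call:
{"name": "play_rows", "arguments": {"moves": [{"jaw":0,"slide":[0.003,-0.003,-0.04],"turn":0},{"jaw":0,"slide":[0.005,-0.005,-0.08],"turn":0},{"jaw":0,"slide":[0.005,-0.005,-0.105],"turn":0},{"jaw":0,"slide":[0.004,-0.006,-0.115],"turn":0},{"jaw":0,"slide":[0.003,-0.006,-0.122],"turn":0},{"jaw":0,"slide":[0.001,-0.006,-0.13],"turn":0},{"jaw":0,"slide":[-0.001,-0.007,-0.138],"turn":0},{"jaw":0,"slide":[-0.003,-0.007,-0.146],"turn":0},{"jaw":0,"slide":[-0.004,-0.007,-0.152],"turn":0},{"jaw":0,"slide":[-0.005,-0.008,-0.157],"turn":0},{"jaw":0,"slide":[-0.005,-0.008,-0.157],"turn":0}]}}

```text
time_s: 5.08
eef_pos: [0.4943, -0.0983, 0.0908]
eef_rot: [[-0.971, -0.238, -0.002], [-0.238, 0.971, 0.0], [0.002, 0.0, -1.0]]
contact_force: [0.1, -0.0, 1.0]
width: -0.004
gripper_force: 0.0
```

Scaled: -4 mm / 1000 = -0.004, -2 mm / 1000 = -0.002.

Call:
{"name": "play_rows", "arguments": {"moves": [{"jaw":0,"slide":[0,0,-0.002],"turn":0},{"jaw":0,"slide":[0,0,-0.004],"turn":0},{"jaw":0,"slide":[0,0,-0.004],"turn":0}]}}

```text
time_s: 5.45
eef_pos: [0.4947, -0.0984, 0.0878]
eef_rot: [[-0.971, -0.238, -0.0], [-0.238, 0.971, -0.0], [0.0, -0.0, -1.0]]
contact_force: [-4.3, 0.4, 11.0]
width: 0.001
gripper_force: 5.8
```

Firm contact on the stop at tip height 71 mm. Now I raise the tool, open it, and go above the handle.

Scaled: 150 mm / 1000 = 0.15, 120 mm / 1000 = 0.12.

Call:
{"name": "play_rows", "arguments": {"moves": [{"jaw":0,"slide":[0,0,0.025],"turn":0},{"jaw":0,"slide":[0,0,0.07],"turn":0},{"jaw":0.3,"slide":[0.005,0.01,0.12],"turn":0},{"jaw":0.6,"slide":[0.02,0.03,0.15],"turn":0},{"jaw":0.6,"slide":[0.04,0.06,0.15],"turn":0},{"jaw":0.6,"slide":[0.049,0.073,0.15],"turn":0},{"jaw":0.6,"slide":[0.049,0.073,0.15],"turn":0},{"jaw":0.6,"slide":[0.049,0.073,0.15],"turn":0}]}}

```text
time_s: 6.45
eef_pos: [0.5431, -0.0267, 0.2367]
eef_rot: [[-0.972, -0.237, -0.002], [-0.237, 0.972, -0.001], [0.002, -0.0, -1.0]]
contact_force: [-0.0, 0.2, 0.2]
width: 0.603
gripper_force: 0.0
```

Run:
```python
from h import *
np.set_printoptions(precision=4,suppress=True)
W,K=wrist_T();im=save('w2','wrist');np.savez('w2.npz',W=W,K=K)
cv2.imwrite('pics/w2b.png',cv2.resize(im[100:300,130:400,::-1],None,fx=2.9,fy=2.9,interpolation=2))
o=get_obs();print(o['eef_pos'],o['time_s'],o['contact_force'])
for l,z in dict(clamp_pad=.072,handle_top=.122,index=.02,notch=.02,board=.038).items():
  for cam in ('wrist',):
   for r in spot_point(l,cam)[:2]: print(l,round(r['confidence'],2),np.round(r['at'],1),watz(W,K,r['at'],z))
```

```text
[ 0.5432 -0.0268  0.2369] 6.5 [-0.0984  0.1505 -0.4836]
clamp_pad 0.56 [194.6 104.1] [ 0.4919 -0.0954  0.072 ]
handle_top 0.88 [261.7 190.7] [ 0.5416 -0.022   0.122 ]
index 0.91 [164.8 107.2] [ 0.5062 -0.1347  0.02  ]
notch 0.93 [290.  107.3] [ 0.475  -0.0059  0.02  ]
board 0.63 [176.3 164.9] [ 0.5601 -0.1089  0.038 ]
```

View pics/w2b.png

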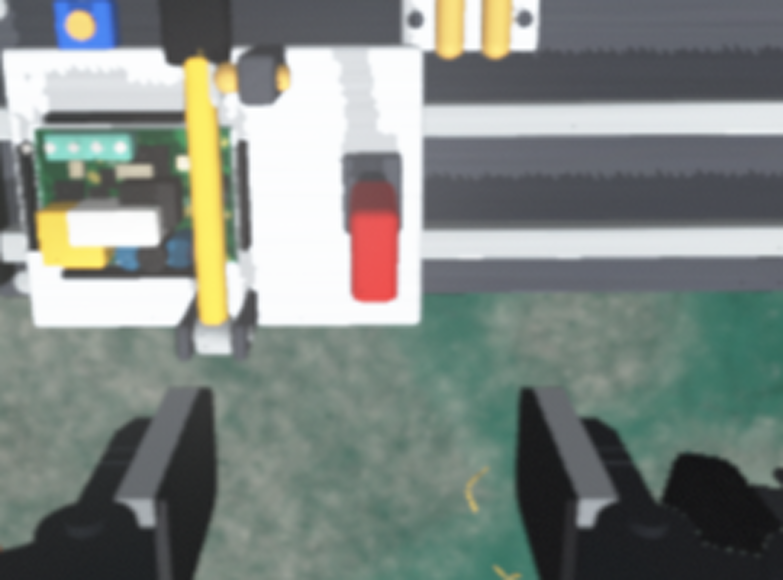

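The lever is down and level over the board, with its pad at the catch post. The board sits in its nest, and the handle top is at about crop [375,255]. Next I refine the handle position and the travel.

Run:
```python
from h import *
np.set_printoptions(precision=4,suppress=True)
D=np.load('w2.npz');W,K=D['W'],D['K']
a=np.radians(13.87);Y=np.array([-np.sin(a),np.cos(a),0]);X=np.array([Y[1],-Y[0],0]);c=np.array([.5201,.01,0])
for n,(u,v,z) in dict(hand=(375,255,.122),hL=(352,255,.122),hR=(398,255,.122),r1=(451,30,.022),r2=(497,30,.022),blkL=(404,18,.016),blkR=(538,18,.016),ball=(81,26,.033),railL=(425,118,.02),railR=(783,118,.02)).items():
  p=watz(W,K,(130+u/2.9,100+v/2.9),z); print(n,p,(p-c)@X,(p-c)@Y)
```

```text
hand [ 0.5398 -0.0244  0.122 ] 0.01087600158962523 -0.03811990126494114
hL [ 0.5413 -0.0306  0.122 ] 0.010857631789988503 -0.04446503187180231
hR [ 0.5383 -0.0182  0.122 ] 0.010894370475194311 -0.03177508638711082
r1 [ 0.4791 -0.0099  0.022 ] -0.04459518524643776 -0.009507533740963848
r2 [0.4751 0.0063 0.022 ] -0.04454280067451755 0.007220726834130681
blkL [ 0.4792 -0.0273  0.016 ] -0.04866265303942953 -0.026396204602307315
blkR [0.4675 0.0207 0.016 ] -0.04850735480368247 0.0230116040602265
ball [ 0.5083 -0.1378  0.033 ] -0.04689177798646404 -0.14063595733340203
railL [ 0.5125 -0.0108  0.02  ] -0.012387078368551055 -0.018326066674318957
railR [0.4806 0.12   0.02  ] -0.011977580431785144 0.11624199304676551
```

Scaled: -136 mm / 1000 = -0.136, -130 mm / 1000 = -0.13.

Call:
{"name": "play_rows", "arguments": {"moves": [{"jaw":0.6,"slide":[-0.002,0.002,-0.04],"turn":0},{"jaw":0.6,"slide":[-0.002,0.002,-0.08],"turn":0},{"jaw":0.6,"slide":[-0.002,0.002,-0.11],"turn":0},{"jaw":0.6,"slide":[-0.002,0.002,-0.13],"turn":0},{"jaw":0.6,"slide":[-0.002,0.002,-0.136],"turn":0},{"jaw":0.6,"slide":[-0.002,0.002,-0.136],"turn":0},{"jaw":0.3,"slide":[-0.002,0.002,-0.136],"turn":0},{"jaw":0.1,"slide":[-0.002,0.002,-0.136],"turn":0},{"jaw":0.0,"slide":[-0.002,0.002,-0.136],"turn":0},{"jaw":0.0,"slide":[-0.002,0.002,-0.136],"turn":0},{"jaw":0.0,"slide":[-0.002,0.002,-0.136],"turn":0}]}}

```text
time_s: 8.12
eef_pos: [0.5425, -0.0234, 0.1022]
eef_rot: [[-0.971, -0.238, 0.002], [-0.238, 0.971, -0.0], [-0.001, -0.001, -1.0]]
contact_force: [-1.9, -0.4, 5.5]
width: 0.154
gripper_force: 58.5
```

Gripped (about 13 mm). Now I slide 115 mm along (-0.24, 0.971).

Call:
{"name": "play_rows", "arguments": {"moves": [{"jaw":0,"slide":[-0.0012,0.0049,0],"turn":0},{"jaw":0,"slide":[-0.0036,0.0146,0],"turn":0},{"jaw":0,"slide":[-0.0065,0.0262,0],"turn":0},{"jaw":0,"slide":[-0.0096,0.0388,0],"turn":0},{"jaw":0,"slide":[-0.0127,0.0515,0],"turn":0},{"jaw":0,"slide":[-0.0158,0.0641,0],"turn":0},{"jaw":0,"slide":[-0.019,0.0767,0],"turn":0},{"jaw":0,"slide":[-0.0221,0.0893,0],"turn":0},{"jaw":0,"slide":[-0.025,0.101,0],"turn":0},{"jaw":0,"slide":[-0.027,0.109,0],"turn":0},{"jaw":0,"slide":[-0.0276,0.1117,0],"turn":0},{"jaw":0,"slide":[-0.0276,0.1117,0],"turn":0}]}}

```text
time_s: 9.62
eef_pos: [0.5142, 0.0889, 0.1022]
eef_rot: [[-0.971, -0.239, 0.0], [-0.239, 0.971, 0.0], [-0.0, 0.0, -1.0]]
contact_force: [-3.4, 0.5, 8.7]
width: 0.153
gripper_force: 59.2
```

Run:
```python
from h import *
np.set_printoptions(precision=4,suppress=True)
W,K=wrist_T();im=save('w3','wrist');np.savez('w3.npz',W=W,K=K)
cv2.imwrite('pics/w3b.png',cv2.resize(im[0:220,100:400,::-1],None,fx=2.6,fy=2.6,interpolation=2))
o=get_obs();print(o['eef_pos'],o['time_s'],o['contact_force'],o['width'])
for cam in('wrist','top','side'):
  if cam!='wrist': save('x'+cam,cam)
  for l in('index','notch','handle_top'):
   for r in spot_point(l,cam)[:1]: print(cam,l,round(r['confidence'],2),np.round(r['at'],1),(watz(W,K,r['at'],.02) if cam=='wrist' else atz(cam,r['at'],.122 if 'h'==l[0] else .02)))
```

```text
[0.5143 0.0888 0.1022] 9.675 [-4.2539  0.2175  9.4051] 0.15846728389102613
wrist index 0.61 [103.2 115.8] [ 0.4786 -0.0212  0.02  ]
wrist notch 0.91 [127.5 114.5] [ 0.474 -0.006  0.02 ]
wrist handle_top 0.88 [256.9 288.1] [0.5799 0.1062 0.02  ]
top index 0.97 [248.7 206.5] [ 0.4753 -0.0242  0.02  ]
top notch 0.47 [379.2 188. ] [ 0.5201 -0.4096  0.02  ]
top handle_top 0.61 [206.2 192.1] [0.5111 0.0896 0.122 ]
side index 0.76 [253.4 200.9] [ 0.4866 -0.0204  0.02  ]
side notch 0.51 [284.1 292.8] [ 0.5232 -0.444   0.02  ]
side handle_top 0.63 [255.7 158.3] [0.5068 0.0927 0.122 ]
```

View pics/w3b.png

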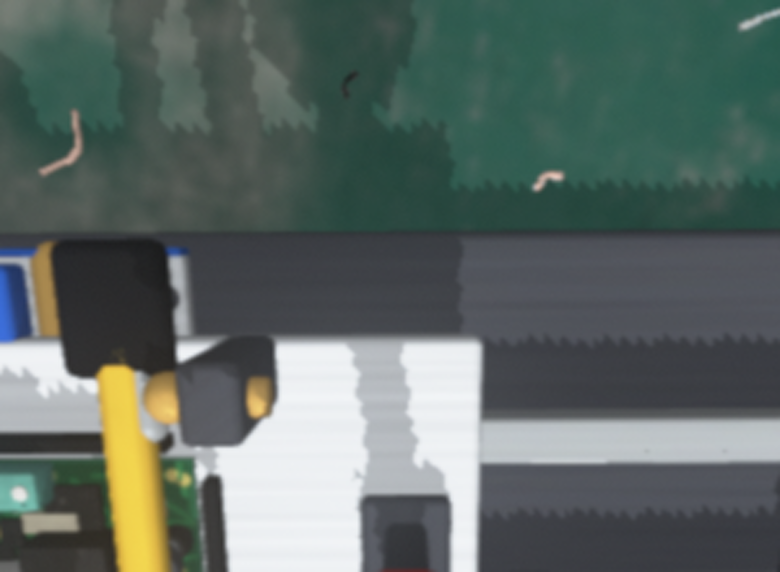

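The notch block is largely hidden behind the pad. I estimate about 22 mm left, with the first ridge about 14 mm away. I'll creep forward while watching the force along the slide.

Scaled: 7.8 mm / 1000 = 0.0078, 5.8 mm / 1000 = 0.0058.

Call:
{"name": "play_rows", "arguments": {"moves": [{"jaw":0,"slide":[-0.0007,0.0029,0],"turn":0},{"jaw":0,"slide":[-0.0014,0.0058,0],"turn":0},{"jaw":0,"slide":[-0.0019,0.0078,0],"turn":0},{"jaw":0,"slide":[-0.0019,0.0078,0],"turn":0}]}}

```text
time_s: 10.72
eef_pos: [0.5128, 0.0944, 0.1021]
eef_rot: [[-0.972, -0.237, 0.001], [-0.237, 0.972, -0.002], [-0.001, -0.002, -1.0]]
contact_force: [-1.4, -6.5, 8.5]
width: 0.157
gripper_force: 59.3
```

Scaled: 1.9 mm / 1000 = 0.0019, -0.5 mm / 1000 = -0.0005.

Call:
{"name": "play_rows", "arguments": {"moves": [{"jaw":0,"slide":[-0.0005,0.0019,0],"turn":0},{"jaw":0,"slide":[-0.0005,0.0019,0],"turn":0}]}}

```text
time_s: 10.98
eef_pos: [0.5123, 0.0964, 0.1022]
eef_rot: [[-0.972, -0.237, 0.001], [-0.237, 0.972, -0.001], [-0.001, -0.002, -1.0]]
contact_force: [-1.7, -6.0, 9.2]
width: 0.158
gripper_force: 59.4
```

Scaled: 1.9 mm / 1000 = 0.0019, -0.5 mm / 1000 = -0.0005.

Call:
{"name": "play_rows", "arguments": {"moves": [{"jaw":0,"slide":[-0.0005,0.0019,0],"turn":0},{"jaw":0,"slide":[-0.0005,0.0019,0],"turn":0}]}}

```text
time_s: 11.22
eef_pos: [0.5116, 0.0991, 0.1022]
eef_rot: [[-0.971, -0.238, 0.001], [-0.238, 0.971, -0.001], [-0.001, -0.001, -1.0]]
contact_force: [-2.2, -3.2, 8.5]
width: 0.158
gripper_force: 59.4
```

Scaled: 1.9 mm / 1000 = 0.0019, -0.5 mm / 1000 = -0.0005.

Call:
{"name": "play_rows", "arguments": {"moves": [{"jaw":0,"slide":[-0.0005,0.0019,0],"turn":0},{"jaw":0,"slide":[-0.0005,0.0019,0],"turn":0}]}}

```text
time_s: 11.48
eef_pos: [0.511, 0.1015, 0.1022]
eef_rot: [[-0.971, -0.238, 0.001], [-0.238, 0.971, -0.0], [-0.001, -0.0, -1.0]]
contact_force: [-3.5, -1.8, 8.8]
width: 0.158
gripper_force: 59.4
```

The force peaked and is now falling, so the ball is about at the crest, which agrees with the geometry. Continuing.

Call:
{"name": "play_rows", "arguments": {"moves": [{"jaw":0,"slide":[-0.0005,0.0019,0],"turn":0},{"jaw":0,"slide":[-0.0005,0.0019,0],"turn":0}]}}

```text
time_s: 11.72
eef_pos: [0.5105, 0.1038, 0.1021]
eef_rot: [[-0.971, -0.238, 0.001], [-0.238, 0.971, 0.0], [-0.001, 0.0, -1.0]]
contact_force: [-3.5, 0.3, 9.2]
width: 0.154
gripper_force: 59.4
```

Scaled: 1.9 mm / 1000 = 0.0019, -0.5 mm / 1000 = -0.0005.

Call:
{"name": "play_rows", "arguments": {"moves": [{"jaw":0,"slide":[-0.0005,0.0019,0],"turn":0},{"jaw":0,"slide":[-0.0005,0.0019,0],"turn":0}]}}

```text
time_s: 11.98
eef_pos: [0.5099, 0.1061, 0.1022]
eef_rot: [[-0.971, -0.239, 0.001], [-0.239, 0.971, 0.001], [-0.001, 0.0, -1.0]]
contact_force: [-3.4, 0.7, 10.0]
width: 0.154
gripper_force: 59.5
```

Scaled: 1 mm / 1000 = 0.001, -0.3 mm / 1000 = -0.0003.

Call:
{"name": "play_rows", "arguments": {"moves": [{"jaw":0,"slide":[-0.0003,0.001,0],"turn":0},{"jaw":0,"slide":[-0.0003,0.001,0],"turn":0}]}}

```text
time_s: 12.22
eef_pos: [0.5097, 0.107, 0.1022]
eef_rot: [[-0.971, -0.239, 0.001], [-0.239, 0.971, 0.0], [-0.001, 0.0, -1.0]]
contact_force: [-3.2, -0.2, 8.6]
width: 0.159
gripper_force: 59.4
```

Scaled: 1 mm / 1000 = 0.001, -0.3 mm / 1000 = -0.0003.

Call:
{"name": "play_rows", "arguments": {"moves": [{"jaw":0,"slide":[-0.0003,0.001,0],"turn":0},{"jaw":0,"slide":[-0.0003,0.001,0],"turn":0}]}}

```text
time_s: 12.48
eef_pos: [0.5094, 0.1079, 0.1022]
eef_rot: [[-0.971, -0.238, 0.001], [-0.238, 0.971, 0.0], [-0.001, 0.0, -1.0]]
contact_force: [-2.7, -0.7, 9.1]
width: 0.157
gripper_force: 59.3
```

Run:
```python
from h import *
np.set_printoptions(precision=4,suppress=True)
o=get_obs();print(o['eef_pos'],o['time_s'],o['contact_force'])
W,K=wrist_T();im={}
for cam in('wrist','top','side'):
  im[cam]=save('y'+cam,cam)
  for l in('index','notch','handle_top','clamp_pad','board'):
   z=dict(handle_top=.122,clamp_pad=.072,board=.038).get(l,.02)
   for r in spot_point(l,cam)[:1]: print(cam,l,round(r['confidence'],2),np.round(r['at'],1),(watz(W,K,r['at'],z) if cam=='wrist' else atz(cam,r['at'],z)))
R=lambda a,s:cv2.resize(a[:,:,::-1],s,interpolation=2)
cv2.imwrite('pics/y.png',np.hstack([R(im['wrist'][70:220,60:210],(400,400)),R(im['side'][155:245,205:295],(400,400))]))
```

```text
[0.5094 0.1079 0.1022] 12.475 [-2.6556 -0.6667  9.0983]
wrist index 0.68 [103.1 114.4] [ 0.473  -0.0023  0.02  ]
wrist notch 0.8 [100.1 111.4] [ 0.4715 -0.0044  0.02  ]
wrist handle_top 0.66 [257.4 287.3] [0.5067 0.1082 0.122 ]
wrist clamp_pad 0.85 [142.8 117.1] [0.4606 0.0398 0.072 ]
wrist board 0.6 [125.  209.8] [0.5268 0.0255 0.038 ]
top index 0.71 [241.7 206.6] [ 0.4756 -0.0035  0.02  ]
top notch 0.56 [240.7 206.1] [ 0.4771 -0.0006  0.02  ]
top handle_top 0.78 [202.9 194.8] [0.5038 0.0988 0.122 ]
top clamp_pad 0.55 [223.9 206. ] [0.475  0.0452 0.072 ]
top board 0.69 [230.1 189.6] [0.525  0.0286 0.038 ]
side index 0.65 [248. 201.] [ 0.4687 -0.0188  0.02  ]
side notch 0.54 [284.9 293.1] [ 0.5249 -0.4452  0.02  ]
side handle_top 0.83 [256.  154.4] [0.5107 0.1251 0.122 ]
side clamp_pad 0.45 [242.8 178.7] [0.4572 0.043  0.072 ]
side board 0.52 [263.6 185.9] [0.5279 0.0448 0.038 ]
```

View pics/y.png

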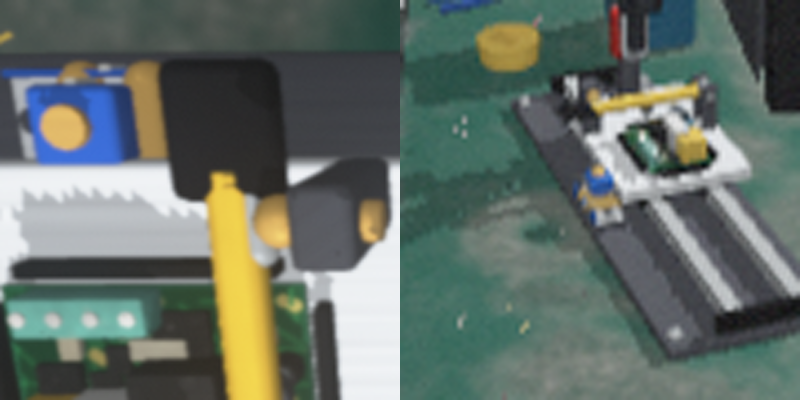

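Left (wrist): the blue ball housing (about [80,120]) sits over the notch block with ridges on either side. The lever is down at the catch post and the board is in its nest. I'll zoom on the white lines to check the seat.

Run:
```python
import cv2,numpy as np
a=cv2.imread('pics/ywrist.png')[88:135,56:130]
cv2.imwrite('pics/y2.png',cv2.resize(a,None,fx=10,fy=10,interpolation=cv2.INTER_CUBIC))
```

```text
(no output)
```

View pics/y2.png

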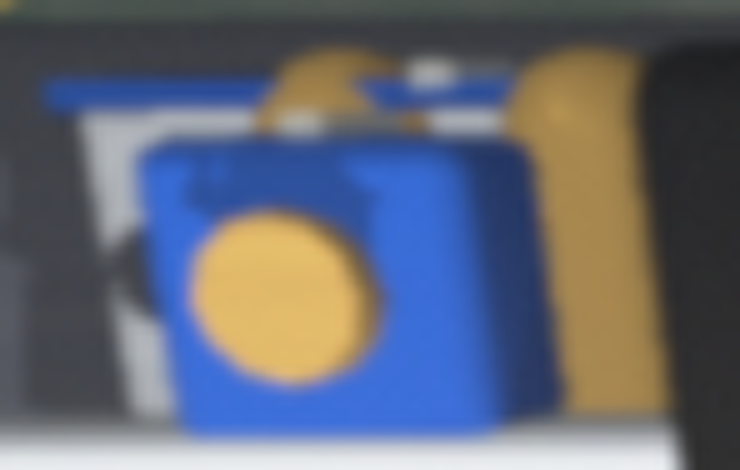

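Run:
```python
from h import *
from scipy.optimize import least_squares
np.set_printoptions(precision=4,suppress=True)
D1=np.load('w1.npz');D2=np.load('w2.npz');W3,K=wrist_T()
a=np.radians(13.87);Y=np.array([-np.sin(a),np.cos(a),0]);X=np.array([Y[1],-Y[0],0]);c=np.array([.5201,.01,0])
def pr(W,p):
  q=np.linalg.inv(W)@np.r_[p,1]; q=K@q[:3]; return q[:2]/q[2]
obs=[(D1['W'],(211.7,161.8),0),(D2['W'],(157.9,109.),0),(W3,(84.,117.7),1)]
r=least_squares(lambda v:np.concatenate([pr(W,v[:3]+m*v[3]*Y)-u for W,u,m in obs]),[.507,-.138,.03,.136],x_scale=[.1]*4)
p=r.x[:3];print('ball',p,'travel',r.x[3],'now y',(p-c)@Y+r.x[3],r.fun)
for z in(.03,.035,.04,.045,.05): 
  q=watz(W3,K,(84,117.7),z);print(z,(q-c)@X,(q-c)@Y)
for n,u in dict(r1=(335,60),r2=(582,60)).items():
  for z in (.018,.022,.026):
    q=watz(W3,K,(56+u[0]/10,88+u[1]/10),z);print(n,z,(q-c)@X,(q-c)@Y)
q=watz(W3,K,(56+43,88+7.2),.016);print('line',(q-c)@X,(q-c)@Y)
for z in(.02,.025,.03,.035): q=watz(W3,K,(56+30.3,88+12.3),z);print('idxline',z,(q-c)@X,(q-c)@Y)
```

```text
ball [ 0.507  -0.1361  0.0399] travel 0.13607754415706197 now y -0.0026346893595500243 [ 0.2265 -0.452  -0.2104 -0.5976  0.0007  0.5945]
0.03 -0.04735870989156515 -0.007921549760903052
0.035 -0.04771655854053355 -0.005235355332482755
0.04 -0.04807440718950201 -0.002549160904062443
0.045 -0.04843225583847041 0.00013703352435785396
0.05 -0.04879010448743882 0.0028232279527781526
r1 0.018 -0.06132181422435097 -0.008465293709969226
r1 0.022 -0.061324703055689454 -0.0064292037119249735
r1 0.026 -0.061327591887027945 -0.004393113713880724
r2 0.018 -0.061302393117616996 0.007341665242211239
r2 0.022 -0.061305653273406854 0.009075531971481962
r2 0.026 -0.061308913429196706 0.010809398700752683
line -0.06057012073775579 -0.0034545686455208554
idxline 0.02 -0.05748295573694544 -0.010085094347407987
idxline 0.025 -0.05757923414129596 -0.007476330046584791
idxline 0.03 -0.05767551254564653 -0.0048675657457615835
idxline 0.035 -0.05777179094999706 -0.0022588014449383877
```

Triangulation puts the index within about 1 mm of the notch, and the slide force is about zero. I'll nudge it half a millimetre, let it settle, check, and hand in.

Scaled: 0.5 mm / 1000 = 0.0005, -0.1 mm / 1000 = -0.0001.

Call:
{"name": "play_rows", "arguments": {"moves": [{"jaw":0,"slide":[-0.0001,0.0005,0],"turn":0},{"jaw":0,"slide":[-0.0001,0.0005,0],"turn":0},{"jaw":0,"slide":[-0.0001,0.0005,0],"turn":0},{"jaw":0,"slide":[-0.0001,0.0005,0],"turn":0}]}}

```text
time_s: 13.88
eef_pos: [0.5094, 0.108, 0.1022]
eef_rot: [[-0.971, -0.238, 0.001], [-0.238, 0.971, -0.0], [-0.001, -0.0, -1.0]]
contact_force: [-1.9, -2.2, 8.1]
width: 0.154
gripper_force: 59.4
```

```bash
python3 -c "
from plant import *
print(close_job())"
```

```text
the job is handed in; nothing more can be done
None
```

I pressed the lever until its catch held it, slid the carriage to within about 1 mm of the notch by my measurement, and handed the job in at about 14 s still gripping the red handle. The board looked in its nest in the last picture, and the judge's result was not shown.

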